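# Roll the culture bottle up the loading ramp onto the bottle roller

### The job

Push the big white bottle that lies at the foot of the metal ramp up the ramp with your fingertips, until it drops into place between the two black rollers at the stop plate, lying square across the machine, then let go and move clear. Push it steadily and gently all the way: do not flick it, let it run back down freely, squeeze it or pick it up, and leave the other things on the bench where they are.

Things in the scene. Friction and masses are not known exactly. Their poses are not given: they have to be found in the camera images.
- unit: Bottle-roller machine with loading ramp, fixed to the bench, 345 mm long (x -140 to +205 mm), 198 wide. Origin on the bench surface, midway across. x points level up the ramp to the stop plate, y across along the rollers, z up. Upright metal stop plate: face at x=123.5, top at z=106. White drive housing behind it, x=131 to 205, top at z=100.
- ramp: Its bare metal ramp deck, 188 mm long, 172 wide, rising 9 degrees: surface z=14 mm at machine x=-110, z=41 at x=58. Origin mid-surface, at (-35, 0, 26) in the machine's frame; x up the slope, y across, z square to the deck. Rims at y=+-88 stand 16 mm above the deck; foot lip, a bar 10 mm wide ending at machine x=-110, 8 mm above it.
- bottle: White plastic bottle lying across the ramp's foot against the lip, at (-92, up to 10 off the middle, 57) mm in the machine's frame. Cylinder 80 mm diameter, 120 long; blue 52 mm cap at +y (ends at y=84). Origin mid-body on the axis, y along the axis; turns about y as it rolls. 0.26-0.5 kg, slippery (friction about 0.3). Rolls freely, runs back if not held, turns askew if pushed off its middle.
- seat (a point): Bottle's origin when it rests on both rollers: (82, 0, 76) mm in the machine's frame, 1.5 mm short of touching the stop plate; axes as the machine's. Black 28 mm rollers, not turning, axes at x=60 and 104, z=27. Once its origin passes x=60 (above the front roller) the bottle drops some 5 mm into the seat by itself and stays.
- rack: Red tube rack, 75 x 150 x 51 mm with white-capped tubes to 89 mm, standing beside the machine. Origin under its centre. Leave alone.
- spare: Upright white jar with blue cap, 60 mm diameter, 100 mm tall, beside the machine. Origin under its centre. Leave alone.
- vial: Small amber vial, 32 mm diameter, 50 mm tall, on top of the drive housing. Origin under its centre. Leave alone.
- beaker: Clear open beaker, 70 mm diameter, 80 mm tall, beside the ramp. Origin under its centre. Leave alone.
- tipbox: Blue box, 85 x 125 x 55 mm. Origin under its centre. Leave alone.
- notebook: Blue notebook, 110 x 160 x 14 mm. Origin under its centre. Leave alone.
- dish: Shallow glass dish, 90 mm diameter, 16 mm tall, beside the ramp. Origin under its centre. Leave alone.

How it is judged:
On the way, in this order (a step that is already met when the one before it is completed fails the run):
1. the bottle has been rolled to the upper half of the ramp, on the deck (x of bottle in the frame of unit between -0.01 and 0.05 m and z of bottle in the frame of ramp between 0.034 and 0.046 m), for 0.05 s.
2. the bottle lies in the seat between the two rollers (x of bottle in the frame of unit between 0.076 and 0.088 m and z of bottle in the frame of unit between 0.072 and 0.08 m and y of bottle in the frame of unit between -0.03 and 0.03 m and angle between the y axis of bottle and the y axis of unit, either way round below 0.1 rad), for 0.2 s.
At the end, for the whole second after the job is handed in: The bottle lies at rest on both rollers: its origin within 6 mm of the seat along the machine and 4 mm in height, within 30 mm of the middle across it, square to within 0.10 rad (all of step 2 and linear speed of bottle below 0.02 m/s and angular speed of bottle below 0.5 rad/s); the robot touches nothing.
It fails at once if the bottle is lifted off the ramp or rollers (more than 12 mm) (z of bottle in the frame of ramp above 0.052 m).
It fails at once if the bottle is flicked or runs back freely (over 0.35 m/s) (linear speed of bottle above 0.35 m/s).
It fails at once if the bottle is squeezed or rammed (over 30 N from the fingers) (contact force between the fingers and bottle above 30 N).
It fails at once if another thing on the bench is moved more than 20 mm (distance of any of rack, spare, vial, beaker, tipbox, notebook, dish from where it was at the start of the episode above 0.02 m).
It also fails if it takes over 40 s, if anything falls off the work surface, if the arm or the gripper's body presses on something with over 40 N, if the wrist force passes 120 N, or if a joint passes its speed limit or range.

### The arm

A 7-joint arm with a two-finger parallel gripper is mounted at the origin on the work surface. World frame = base frame: x ahead of the robot, y to its left, z up, the work surface at z = 0. Lengths are in m, angles in rad, forces in N, time in s.
With the tool pointing down it reaches from about 0.425 to 0.8 m from the base axis. Payload 8.3 kg.
Tool frame: the origin (TCP) lies on the centre line of the jaws, within the pads' length; the fingertips stand tip_extent ahead of it and the grasp point (between the pads) lies 5 mm behind it (tip_extent is the distance from the TCP to the fingertips, in m); z points along the fingers, x is the direction in which the jaws open and shut, and the axes are right-handed (so a half turn about z gives the same grasp; the last joint's range is limited). The gripper opens to 85 mm and grips with 20 to 120 N. Pads are 22 mm wide; open, the fingers measure 114 mm over their backs; the gripper's body (76 mm by 85 mm) begins 54 mm behind the grasp point. The pads swing forward as they close: fully open they stand 13 mm farther back than shut.
Start: joints at [1.218, 0.383, 0.016, 1.37, -0.006, 1.388, -0.046], TCP at [0.179, -0.599, 0.222] pointing down, gripper open.
Joint ranges: [-2.95, 2.95], [-0.25, 2.06], [-1.52, 1.56], [0.18, 2.33], [-1.44, 4.58], [0.02, 2.06], [-3.01, 3.01]. Speed limits (rad/s): [2.39, 2.39, 3.01, 3.01, 3.14, 3.14, 3.14].

### API

Orientations are given as a unit quaternion [x, y, z, w].
In Python, from station import * gives the robot as it stands.
- The arm moves only by the shell command python3 -m inch 'ROWS' [FORCE]. ROWS is JSON, a list of rows, each an object with "travel": the shift along the tool's x, y, z in mm, a list of three; "turn": the turn, a rotation vector about the tool's x, y, z in degrees, a list of three; "grip": the gripper's target within -1 to 1 (fully open at 1, half-way at 0, shut at -1). A call has 1 to 20 rows; each row shifts and turns the commanded pose from where the row before left it, along the tool's axes as they then stand; what a row does not reach is not made up. A row lasts 1/8 s, in which the tool goes at most 62.5 mm and 10.7 degrees, less where a joint would pass 70% of its speed; a pose out of reach is approached as far as the arm can. A call with a gripper value outside its range is refused whole. The fingers move at their own pace and stop on an object; FORCE is the grip in N (left out, the last holds). Time passes only in rows, so rows that do not move let the fingers close. It gives the time, the measured TCP pose, the force and the opening at its end, in the units of the state.
- get_obs(): the state, without advancing time (a new reading comes with each control period).
- grab_frame(name): name is "scene" or "top" or "wrist"; returns a dict with "img" (480x640x3 uint8, red, green, blue), "depth" (480x640 float32, m along the optical axis (not along the pixel's ray), 0 where there is no reading), "mtx" (3x3 intrinsics, pixels), "xyz" and "orientation" of the camera in the world. Camera axes: x right, y up, looking along -z (the intrinsics and any distortion apply to the point x, -y, -z); pixel columns grow to the right and rows downward; lengths in m; the calibration is good to about 2 mm. A picture is of the moment at which its call begins.
- close_job(): hands the job in, once; it reports no verdict.
Trained networks look in a picture, given as the dict that the camera call returned (one of the last four; its "shot" number tells which), for a name from the list of things; names that differ only in an ending like _2 or _b are one class to them, and where a whole thing is asked for, a point or a joint stands for the part that bears it (a point fixed in the world has none). Each returns a list of dicts, best first, with "confidence" (0 to 1); they miss things now and then, are a little off and sometimes report something else, mostly with a low value. They report only what shows in the picture. A call takes as long as a camera call.
- boxes_of(picture, name): "position" ([x, y, z] in m, in the coordinates of the camera as it stood for that picture, good to about 4 mm: the middle of the surface that is visible of it).
- regions_of(picture, name): "pixels" (480x640 bool, what is visible of it).
The state is a dict: "clock": time; "joint_positions": joint angles; "joint_velocities": joint speeds; "tau": joint torques, N m; "position": TCP position; "tool_rot": TCP orientation; "force": force on the tool from outside, world axes, zero at the start; "wrist_torque": the same for the moment, N m; "gripper_width": opening from 0.0 (shut) to 1.0 (fully open).
Only numpy, scipy, OpenCV 4.12 (cv2) and the standard library are available. Lean on these libraries where they do the work, as an engineer would, in place of code of your own. Each camera call takes 0.05 s, during which the arm holds its last target.

## Working session

There is one attempt and no reset: what is moved stays moved. The work goes in short steps, Python scripts to look and compute and a shell command to move; the robot and the scene stay as the last step left them, time stands still between calls to the robot, and variables do not carry over. Pictures are saved under pics/ and viewed, and the job is handed in when it is done.

```bash
ls; mkdir -p pics
python3 - <<'E'
from station import *
import cv2
o=get_obs()
for k,v in o.items(): print(k,v)
try: print(tip_extent)
except Exception as e: print(e)
import station; print([n for n in dir(station) if not n.startswith('__')])
for n in ("scene","top","wrist"):
    f=grab_frame(n); cv2.imwrite(f'pics/{n}0.png',f['img'][:,:,::-1]); print(n,f['mtx'],f['xyz'],f['orientation'])
E
```

```text
pics
clock 0.0
joint_positions [ 1.2181525   0.3842485   0.016385    1.37118797 -0.00629588  1.38815513
 -0.04653234]
joint_velocities [-0.00051895 -0.00100762 -0.00051602 -0.0012988  -0.00044179  0.00060734
  0.00180396]
tau [-4.20855304e-04 -6.27600861e+01  8.44296310e-01 -3.71823156e+01
  1.68010307e-02  1.42065602e-02  4.07032530e-05]
position [ 0.17844432 -0.59844188  0.22065719]
tool_rot [ 8.01787482e-01 -5.97608470e-01 -7.94328879e-04 -5.64821415e-04]
force [ 0.37768442  0.35851407 -0.15755306]
wrist_torque [ 0.03280809  0.00185674 -0.05004637]
gripper_width 0.9965162652480611
0.014
['MotionError', 'boxes_of', 'close_job', 'get_obs', 'grab_frame', 'regions_of', 'tip_extent']
scene [[580.31473999   0.         326.73572996]
 [  0.         580.31473999 241.82230618]
 [  0.           0.           1.        ]] [ 0.93396432 -0.65822102  1.1676954 ] [0.28828653 0.07602962 0.24687444 0.92204305]
top [[519.7943907    0.         329.92082678]
 [  0.         519.7943907  244.45103059]
 [  0.           0.           1.        ]] [ 0.35837552 -0.00961483  1.28925303] [-0.06874718  0.05685837  0.70926077 -0.69927828]
wrist [[367.53935827   0.         324.11072513]
 [  0.         367.53935827 240.15617732]
 [  0.           0.           1.        ]] [ 0.24634103 -0.57889555  0.37348743] [-0.11046405  0.08318469 -0.59142937  0.79441129]
```

View pics/scene0.png

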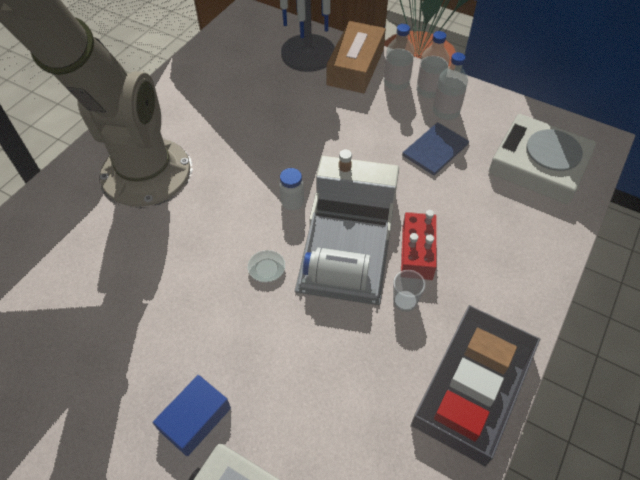

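View pics/top0.png

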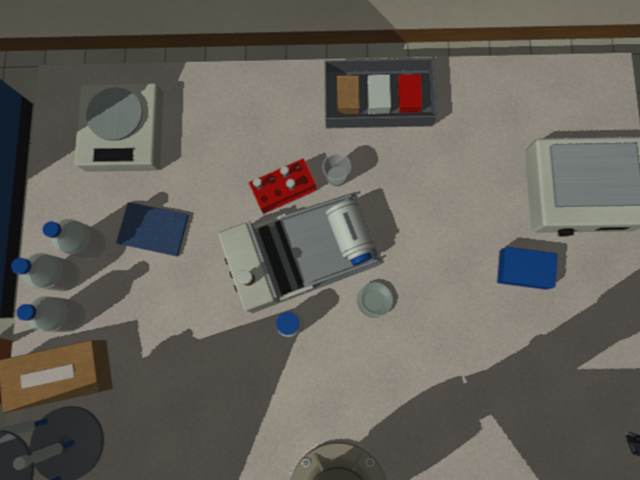

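View pics/wrist0.png

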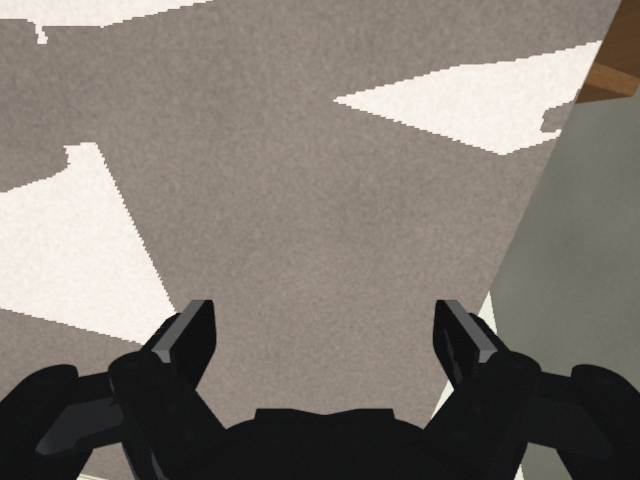

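```bash
cat > h.py <<'E'
from station import *
import numpy as np, cv2
from scipy.spatial.transform import Rotation as R
def cloud(f):
    K=f['mtx']; v,u=np.mgrid[0:480,0:640]; d=f['depth']
    X=np.stack([(u-K[0,2])/K[0,0]*d,-(v-K[1,2])/K[1,1]*d,-d],-1)
    return X@R.from_quat(f['orientation']).as_matrix().T+f['xyz']
def w(f,p): return R.from_quat(f['orientation']).apply(p)+f['xyz']
E
python3 - <<'E'
from h import *
for n in ("top","scene"):
    f=grab_frame(n); P=cloud(f); np.save(f'{n}_P.npy',P)
    for name in ("unit","ramp","bottle","seat","rack","spare","vial","beaker","dish"):
        r=[ (round(b['confidence'],2),np.round(w(f,b['position']),4).tolist()) for b in boxes_of(f,name)[:2]]
        print(n,name,r)
    for name in("unit","bottle"):
        g=regions_of(f,name); print(name,[(x['confidence'],x['pixels'].sum()) for x in g])
        if not g: continue
        m=g[0]['pixels']&(f['depth']>0); Q=P[m]; np.save(f'{n}_{name}.npy',Q)
        print(Q.min(0),Q.max(0))
        if name=="unit":
            Q=Q[Q[:,2]>0.012]; print(cv2.minAreaRect((Q[:,:2]*1000).astype(np.float32)))
            for lo,hi in((.09,.104),(.1,.12)):
                q=Q[(Q[:,2]>lo)&(Q[:,2]<hi)]; 
                if len(q)>10: print(lo,len(q),cv2.minAreaRect((q[:,:2]*1000).astype(np.float32)))
        else:
            print(cv2.minAreaRect((Q[:,:2]*1000).astype(np.float32)))
E
```

```text
top unit [(0.63, [0.5592, 0.1171, 0.0358])]
top ramp [(0.76, [0.5822, 0.0496, 0.0341])]
top bottle [(0.8, [0.6061, -0.0411, 0.0921]), (0.67, [0.4505, -0.092, 0.0032])]
top seat [(0.57, [0.5535, 0.1181, 0.0373])]
top rack [(0.9, [0.7269, 0.1234, 0.0568])]
top spare [(0.62, [0.3926, 0.112, 0.1012]), (0.55, [0.5814, 0.0479, 0.0338])]
top vial [(0.55, [0.4882, 0.195, 0.148])]
top beaker [(0.77, [0.7812, -0.0107, 0.0408]), (0.19, [0.7275, 0.1221, 0.0538])]
top dish [(0.87, [0.4492, -0.0927, 0.007])]
unit [(0.95, np.int64(9716))]
[ 0.42268171 -0.11376817 -0.00650939] [0.72366241 0.29794355 0.15099084]
((570.0753173828125, 85.63551330566406), (199.1412811279297, 351.650634765625), 19.773866653442383)
0.09 2474 ((567.6537475585938, 94.61847686767578), (198.65504455566406, 314.7093505859375), 20.066308975219727)
0.1 1381 ((526.8619384765625, 202.30264282226562), (195.52667236328125, 79.97315979003906), 19.8293514251709)
bottle [(0.96, np.int64(1906))]
[ 0.53032565 -0.09177754 -0.00114739] [0.68387791 0.0182705  0.10440103]
((606.4752807617188, -45.74290466308594), (144.23609924316406, 88.7293
[... 438 characters left out ...]

scene dish [(0.9, [0.4467, -0.0921, 0.0085])]
unit [(0.84, np.int64(9099)), (0.24, np.int64(2089))]
[ 0.38968195 -0.1153524  -0.00329255] [0.72188185 0.33204257 0.11969099]
((572.2669067382812, 78.80570983886719), (198.0170440673828, 348.3424377441406), 20.20954704284668)
0.09 1745 ((527.1900024414062, 201.30560302734375), (197.96202087402344, 85.64926147460938), 19.583572387695312)
0.1 993 ((527.938720703125, 198.76123046875), (193.07301330566406, 81.6566390991211), 19.968921661376953)
bottle [(0.56, np.int64(2228))]
[ 0.51606446 -0.09627953  0.01568631] [0.68483475 0.01696738 0.1027815 ]
((596.2105712890625, -30.92987060546875), (154.2936553955078, 113.55135345458984), 18.358640670776367)
```

```bash
cat > fit.py <<'E'
from h import *
from scipy.optimize import least_squares
def bottle_fit(Q,M,z0=None):
    # Q world pts, M=(ox,oy,yaw) ; returns machine-frame axis x at y=0, z, yaw
    c,s=np.cos(M[2]),np.sin(M[2]); d=Q[:,:2]-M[:2]
    m=np.c_[d@[c,s],d@[-s,c],Q[:,2]]
    m=m[(abs(m[:,1])<50)]
    m=m[m[:,2]>np.median(m[:,2])-.03]
    def f(p):
        a=np.array([np.sin(-p[2]),np.cos(p[2]),0]); q=m-[p[0],0,p[1]]
        return np.linalg.norm(q-np.outer(q@a,a),axis=1)-.04
    r=least_squares(f,[np.median(m[:,0]),np.median(m[:,2])-.035,0],loss='soft_l1',f_scale=.002)
    return r.x,np.median(abs(r.fun)),len(m)
E
python3 - <<'E'
from fit import *
def H(x,y):
    # model height
    h=np.zeros_like(x)
    inb=(abs(y)<.088)
    deck=.014+(x+.110)*np.tan(np.radians(9))
    return deck
for n in("top","scene"):
    P=np.load(f'{n}_P.npy').reshape(-1,3)
    Q=np.load(f'{n}_unit.npy')
    a=np.radians(110)
    for it in range(3):
        pass
    # side edges: points in machine approx
    M0=np.array([.582,.053,np.radians(110)])
    c,s=np.cos(M0[2]),np.sin(M0[2])
    def tm(Q): d=Q[:,:2]-M0[:2]; return np.c_[d@[c,s],d@[-s,c],Q[:,2]]
    m=tm(P); k=(abs(m[:,0])<.25)&(abs(m[:,1])<.14); m=m[k]
    hs=m[(m[:,2]>.09)&(m[:,2]<.112)&(m[:,0]>.1)]
    print(n,'housing top', len(hs), np.percentile(hs,[1,3,50,97,99],axis=0).round(4).tolist(), 'medz', np.median(hs[:,2]))
    # yaw of edges: for bins x, max and min y
    hs=hs[abs(hs[:,2]-.1)<.006]
    for lo,hi in((.135,.155),(.155,.175),(.175,.195)):
        q=hs[(hs[:,0]>lo)&(hs[:,0]<hi)]; 
        if len(q)>9: print('  ybin',lo,np.percentile(q[:,1],[2,98]).round(4))
    for y0 in (-.07,-.035,0,.035,.07):
        q=hs[abs(hs[:,1]-y0)<.015]; 
        if len(q)>9: print('  xbin',y0,np.percentile(q[:,0],[2,98]).round(4))
    # bench ground
    g=m[(m[:,2]<.01)]; print('  ground',np.median(g[:,2]).round(4))
    # deck points
    dk=m[(abs(m[:,1])<.07)&(m[:,0]>-.03)&(m[:,0]<.035)]
    print('  deck resid', np.median(dk[:,2]-H(dk[:,0],0)).round(4))
    print('  bottle',bottle_fit(np.load(f'{n}_bottle.npy'),M0))
    b=tm(np.load(f'{n}_bottle.npy')); b=b[b[:,2]>.085]; print('  bottle y',np.percentile(b[:,1],[2,98]).round(4))
    # raster
    im=np.zeros((320,480),np.uint8)
    uu=((m[:,0]+.24)*1000).astype(int); vv=((.16-m[:,1])*1000).astype(int)
    ok=(uu>=0)&(uu<480)&(vv>=0)&(vv<320)
    im[vv[ok],uu[ok]]=np.clip(60+m[ok,2]*1500,0,255); im=cv2.dilate(im,np.ones((3,3)))
    for x in(-.14,.205): cv2.line(im,(int((x+.24)*1000),0),(int((x+.24)*1000),319),255,1)
    for y in(-.099,.099): cv2.line(im,(0,int((.16-y)*1000)),(479,int((.16-y)*1000)),255,1)
    cv2.imwrite(f'pics/h_{n}.png',im)
E
```

```text
top housing top 2790 [[0.1194, -0.0956, 0.0925], [0.1202, -0.0912, 0.0943], [0.157, -0.0021, 0.1], [0.1982, 0.096, 0.107], [0.1999, 0.1357, 0.1087]] medz 0.099982337973753
  ybin 0.135 [-0.0934  0.095 ]
  ybin 0.155 [-0.0947  0.0957]
  ybin 0.175 [-0.0944  0.0949]
  xbin -0.07 [0.1205 0.1985]
  xbin -0.035 [0.1206 0.1987]
  xbin 0 [0.1214 0.1988]
  xbin 0.035 [0.1201 0.1992]
  xbin 0.07 [0.1209 0.1987]
  ground 0.0004
  deck resid 0.0007
  bottle (array([-0.0964455 ,  0.05662156,  0.00777332]), np.float64(0.001498160827465761), 1863)
  bottle y [-0.0571  0.0629]
scene housing top 2040 [[0.1154, -0.0959, 0.0909], [0.1171, -0.0919, 0.0924], [0.1502, -0.0057, 0.1], [0.1944, 0.0962, 0.1069], [0.1971, 0.1362, 0.1091]] medz 0.0999926199205392
  ybin 0.135 [-0.0942  0.0958]
  ybin 0.155 [-0.0937  0.0949]
  ybin 0.175 [-0.0944  0.0959]
  xbin -0.07 [0.1175 0.1968]
  xbin -0.035 [0.1176 0.1959]
  xbin 0 [0.1176 0.1948]
  xbin 0.035 [0.1176 0.1682]
  xbin 0.07 [0.1182 0.1953]
  ground 0.0004
  deck resid 0.0009
  bottle (array([-0.09639845,  0.05678464, -0.0299597 ]), np.float64(0.001707652344593552), 2016)
  bottle y [-0.0579  0.0642]
```

```bash
python3 -c "
import cv2,numpy as np
a=cv2.imread('pics/h_top.png');b=cv2.imread('pics/h_scene.png')
cv2.imwrite('pics/hh.png',cv2.resize(np.vstack([a,b]),(440,586)))"
```

```text
(no output)
```

View pics/hh.png

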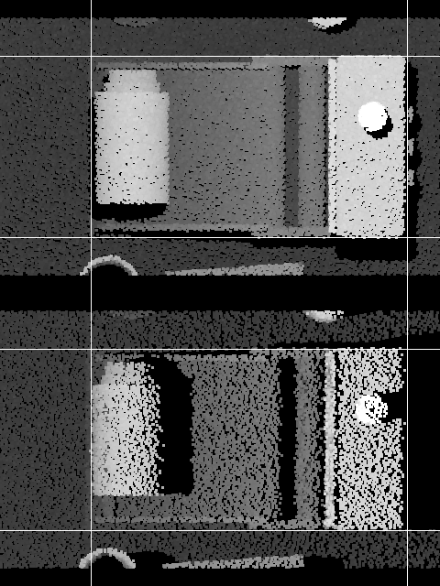

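```bash
python3 -m inch '[{"travel":[-14,-24,0],"turn":[0,0,0],"grip":1},{"travel":[-28,-48,0],"turn":[0,0,0],"grip":0.6},{"travel":[-28,-48,0],"turn":[0,0,0],"grip":0.6},{"travel":[-28,-48,0],"turn":[0,0,0],"grip":0.6},{"travel":[-28,-48,0],"turn":[0,0,0],"grip":0.6},{"travel":[-28,-48,0],"turn":[0,0,0],"grip":0.6},{"travel":[-28,-48,0],"turn":[0,0,0],"grip":0.6},{"travel":[-28,-48,0],"turn":[0,0,0],"grip":0.6},{"travel":[-28,-48,0],"turn":[0,0,0],"grip":0.6},{"travel":[-28,-48,0],"turn":[0,0,0],"grip":0.6},{"travel":[-28,-48,0],"turn":[0,0,0],"grip":0.6},{"travel":[-28,-48,0],"turn":[0,0,0],"grip":0.6},{"travel":[-14,-24,0],"turn":[0,0,0],"grip":0.6}]' 20
```

```text
clock: 2.98
position: [0.6361, -0.1084, 0.2214]
tool_rot: [0.803, -0.596, -0.0, -0.001]
force: [-0.6, -1.0, -0.3]
gripper_width: 0.803
```

```bash
python3 -m inch '[{"travel":[0,0,0],"turn":[0,0,-9],"grip":0.6},{"travel":[0,0,0],"turn":[0,0,-9],"grip":0.6},{"travel":[0,0,0],"turn":[0,0,-9],"grip":0.6},{"travel":[0,0,0],"turn":[0,0,-9],"grip":0.6},{"travel":[0,0,0],"turn":[0,0,-9],"grip":0.6},{"travel":[0,0,0],"turn":[0,0,-9],"grip":0.6},{"travel":[0,0,0],"turn":[0,0,-9],"grip":0.6},{"travel":[0,0,0],"turn":[0,0,-9],"grip":0.6},{"travel":[0,0,0],"turn":[0,0,-9],"grip":0.6},{"travel":[0,0,0],"turn":[0,0,-9],"grip":0.6},{"travel":[0,0,0],"turn":[0,0,0],"grip":0.6}]'
cat > st.py <<'E'
from fit import *
M=(.5835,.0488,np.radians(110))
def mm(p):
    c,s=np.cos(M[2]),np.sin(M[2]); dx,dy=p[0]-M[0],p[1]-M[1]
    return np.array([c*dx+s*dy,-s*dx+c*dy,p[2]])*1000
def state():
    o=get_obs(); r=R.from_quat(o['tool_rot']).as_matrix()
    print('t',round(o['clock'],2),'tcp mach mm',mm(o['position']).round(1),'tool z',r[:,2].round(4),'x ang vs 20deg',round(np.degrees(np.arctan2(r[1,0],r[0,0]))-20,2),'F',o['force'].round(2),'grip',round(o['gripper_width'],3),'q',o['joint_positions'].round(2))
if __name__=='__main__': state()
E
python3 st.py
python3 - <<'E'
from h import *
for n in ("scene","wrist"):
    f=grab_frame(n); cv2.imwrite(f'pics/{n}1.png',f['img'][:,:,::-1]); np.save(f'{n}1_P.npy',cloud(f))
E
```

```text
clock: 4.35
position: [0.6346, -0.1125, 0.2216]
tool_rot: [0.99, 0.144, -0.0, -0.0]
force: [-0.3, -0.0, -0.5]
gripper_width: 0.803
t 4.35 tcp mach mm [-169.     7.2  221.6] tool z [-1.e-04  3.e-04 -1.e+00] x ang vs 20deg -3.46 F [-0.3  -0.05 -0.45] grip 0.803 q [ 0.53  0.5  -0.61  1.29  0.28  1.44  0.23]
```

View pics/wrist1.png

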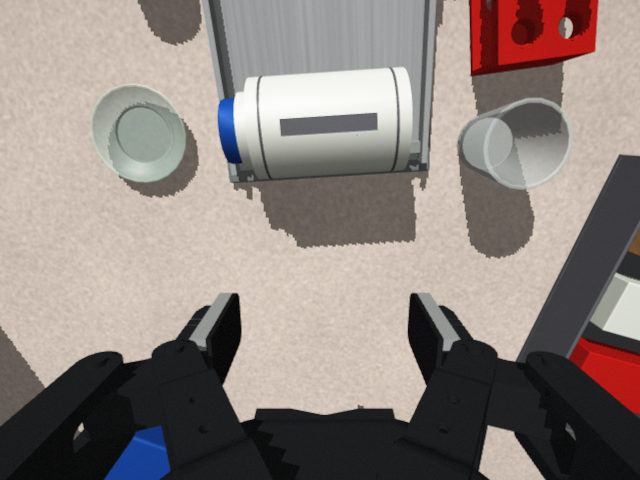

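View pics/scene1.png

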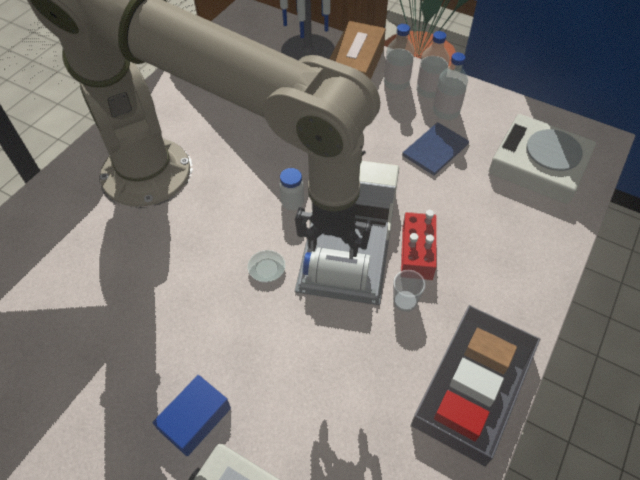

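Run:
```python
from st import *
P=np.load('wrist1_P.npy'); o=get_obs()
T=R.from_quat(o['tool_rot']).as_matrix()
q=((P-o['position'])@T)*1000
for (v0,v1,u0,u1) in ((290,345,185,245),(290,345,405,465)):
    a=q[v0:v1,u0:u1].reshape(-1,3); a=a[(abs(a[:,2])<60)&(abs(a[:,1])<60)]
    print(len(a),a.min(0).round(1),a.max(0).round(1),np.percentile(a,[2,98],axis=0).round(1).tolist())
P2=P.reshape(-1,3); m=mm(P2.T).T
k=(m[:,2]>75)&(m[:,2]<105)&(m[:,0]>-140)&(m[:,0]<-50)&(abs(m[:,1])<100)
print(bottle_fit(P2[k],M), np.percentile(m[k][:,1],[1,99]))
```

```text
2307 [-46.8 -12.1 -59.9] [-32.5  11.1 -16.7] [[-45.7, -11.1, -56.3], [-32.7, 7.3, -19.3]]
2312 [ 34.7 -12.1 -59.9] [ 49.2  11.1 -16.6] [[35.0, -11.2, -57.0], [48.0, 7.2, -19.1]]
(array([-0.09244591,  0.0575233 ,  0.00049652]), np.float64(0.00046796318928645636), 17343) [-60.76863716  78.69329252]
```

Run:
```python
from st import *
P=np.load('wrist1_P.npy'); o=get_obs()
T=R.from_quat(o['tool_rot']).as_matrix()
q=((P-o['position'])@T)*1000
for u in (212,225,236,415,430):
    for v in range(288,400,8): print(u,v,q[v,u].round(0),end=' ')
    print()
f=grab_frame('wrist'); print((T.T@(f['xyz']-o['position'])*1000).round(1), R.from_matrix(T.T@R.from_quat(f['orientation']).as_matrix()).as_matrix().round(3))
img=f['img'][270:420,150:500]; cv2.imwrite('pics/tips.png',cv2.resize(img[:,:,::-1],(700,300)))
```

```text
212 288 [-122.   93.  222.] 212 296 [-123.  102.  221.] 212 304 [-123.  112.  221.] 212 312 [-38. -11. -38.] 212 320 [-36. -10. -42.] 212 328 [   1.  -69. -153.] 212 336 [-33. -11. -54.] 212 344 [-33.  -8. -54.] 212 352 [-33.  -6. -55.] 212 360 [-33.  -4. -55.] 212 368 [-26. -16. -77.] 212 376 [-25. -16. -81.] 212 384 [-24. -16. -83.] 212 392 [-23. -17. -86.] 
225 288 [-107.   92.  220.] 225 296 [-37. -10. -23.] 225 304 [-35. -11. -32.] 225 312 [-33. -11. -38.] 225 320 [-33.  -8. -39.] 225 328 [-33.  -5. -39.] 225 336 [-33.  -3. -40.] 225 344 [-33.  -0. -41.] 225 352 [-33.   2. -42.] 225 360 [-33.   5. -43.] 225 368 [-33.   8. -43.] 225 376 [-33.  10. -44.] 225 384 [-116.  215.  220.] 225 392 [-20. -17. -86.] 
236 288 [-95.  92. 220.] 236 296 [-33. -10. -23.] 236 304 [-33.  -7. -24.] 236 312 [-33.  -3. -23.] 236 320 [-33.  -1. -25.] 236 328 [-33.   2. -25.] 236 336 [-33.   5. -26.] 236 344 [-33.   9. -27.] 236 352 [-33.  11. -28.] 236 360 [-102.  184.  223.] 236 368 [-102.  194.  222.] 236 376 [-103.  205.  221.] 236 384 [-104.  216.  222.] 236 392 [-104.  228.  222.] 
415 288 [101.  92. 221.] 415 296 [ 36. -10. -24.] 415 304 [ 35.  -8. -26.] 415 312 [ 35.  -5. -26.] 415 320 [ 35.  -2. -28.] 415 328 [ 35.   0. -29.] 415 336 [ 35.   4. -29.] 415 344 [ 35.   7. -30.] 415 352 [ 36.  10. -30.] 415 360 [107. 183. 221.] 415 368 [108. 194. 222.] 415 376 [109. 205. 221.] 415 384 [110. 216. 221.] 415 392 [111. 227. 221.] 
430 288 [118.  92. 220.] 430 296 [ 41. -11. -25.] 430 304 [ 40. -10. -31.] 430 312 [ 38. -10. -37.] 430 320 [ 36. -11. -43.] 430 328 [ 36.  -9. -45.] 430 336 [ 36.  -6. -46.] 430 344 [ 35.  -5. -48.] 430 352 [ 35.  -2. -48.] 430 360 [ 36.   1. -48.] 430 368 [ 35.   3. -50.] 430 376 [ 35.   5. -51.] 430 384 [ 24. -17. -84.] 430 392 [ 24. -16. -86.] 
[   0.9  -69.4 -152.7] [[ 1.    -0.    -0.001]
 [-0.001 -0.961 -0.275]
 [-0.001  0.275 -0.961]]
```

View pics/tips.png

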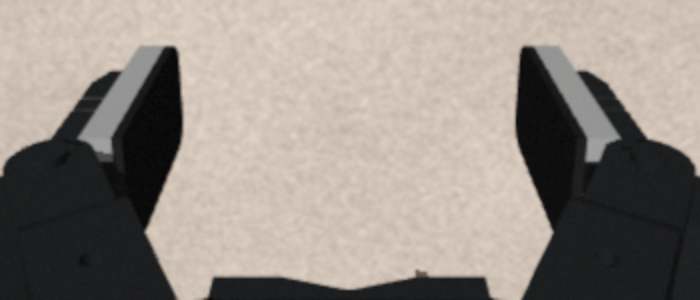

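Run:
```python
from st import *
P=np.load('scene1_P.npy'); o=get_obs()
T=R.from_quat(o['tool_rot']).as_matrix()
q=((P-o['position'])@T)*1000
k=(abs(q[...,0])<70)&(abs(q[...,1])<60)&(q[...,2]<120)&(q[...,2]>-120)
a=q[k]; print(len(a)); 
for lo in range(-100,60,10):
    b=a[(a[:,2]>=lo)&(a[:,2]<lo+10)]
    if len(b): print(lo,len(b),b.min(0).round(0),b.max(0).round(0))
ys,xs=np.where(k); print(xs.min(),xs.max(),ys.min(),ys.max())
s=cv2.imread('pics/scene1.png')[ys.min()-10:ys.max()+20,xs.min()-10:xs.max()+10]; cv2.imwrite('pics/sc.png',cv2.resize(s,None,fx=5,fy=5))
```

```text
1280
-100 142 [ -68.   -9. -100.] [ 67.  20. -90.]
-90 189 [-67. -10. -90.] [ 66.  20. -80.]
-80 160 [-66. -11. -80.] [ 65.  19. -70.]
-70 170 [-65. -10. -70.] [ 65.  16. -60.]
-60 30 [-54.   5. -60.] [ 50.  15. -50.]
-50 51 [-49.  -0. -50.] [ 47.  14. -40.]
-40 54 [-46.  -9. -40.] [ 48.  14. -30.]
-30 35 [-46.  -8. -30.] [ 46.  14. -20.]
-20 6 [-36.  -7. -20.] [ 35.  10. -17.]
295 371 208 258
```

View pics/sc.png

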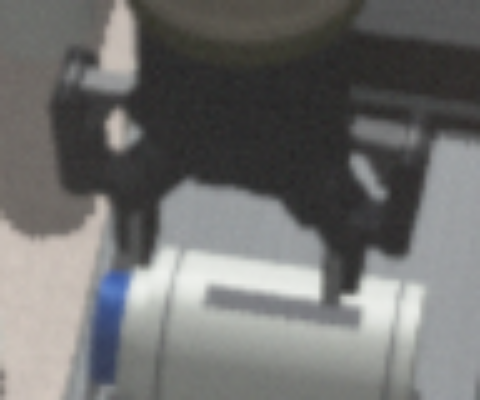

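```bash
python3 -m inch '[{"travel":[0,0,0],"turn":[0,0,-3.5],"grip":0.6},{"travel":[4,0,20],"turn":[0,0,0],"grip":0.6},{"travel":[0,0,30],"turn":[0,0,0],"grip":0.6},{"travel":[0,0,30],"turn":[0,0,0],"grip":0.6},{"travel":[0,0,30],"turn":[0,0,0],"grip":0.6},{"travel":[0,0,25],"turn":[0,0,0],"grip":0.6},{"travel":[0,0,15],"turn":[0,0,0],"grip":0.6},{"travel":[0,0,0],"turn":[0,0,0],"grip":0.6}]'
python3 st.py
python3 - <<'E'
from h import *
o=get_obs(); T=R.from_quat(o['tool_rot']).as_matrix()
for n in ("wrist","scene"):
    f=grab_frame(n); cv2.imwrite(f'pics/{n}2.png',f['img'][:,:,::-1]); P=cloud(f)
    q=((P-o['position'])@T)*1000
    k=(abs(q[...,0])<50)&(abs(q[...,1])<14)&(q[...,2]<40)&(q[...,2]>-50)
    print(n,k.sum(),np.percentile(q[k],[0,1,99,100],axis=0).round(1).tolist())
E
```

```text
clock: 5.5
position: [0.6374, -0.1107, 0.07]
tool_rot: [0.985, 0.174, -0.001, -0.001]
force: [-0.1, 0.1, 0.1]
gripper_width: 0.804
t 5.5 tcp mach mm [-168.3    3.9   70. ] tool z [-2.7e-03  6.0e-04 -1.0e+00] x ang vs 20deg 0.06 F [-0.1   0.05  0.08] grip 0.804 q [ 0.53  0.61 -0.59  1.47  0.35  1.17  0.23]
wrist 5019 [[-47.0, -11.5, -50.0], [-46.1, -11.0, -49.7], [48.2, 11.1, -18.4], [49.1, 12.3, -16.4]]
scene 96 [[-47.1, -5.1, -49.7], [-46.8, -3.8, -49.5], [48.0, 13.5, -18.1], [48.2, 14.0, -15.9]]
```

View pics/wrist2.png

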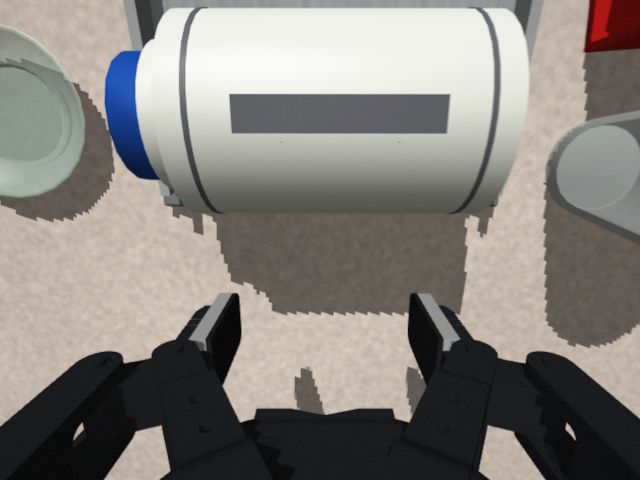

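View pics/scene2.png

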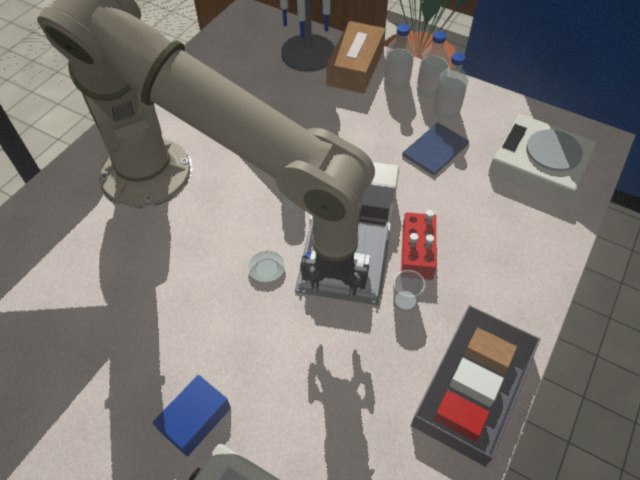

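```bash
cat > by.py <<'E'
from st import *
def bot(n='wrist',zlo=70,pr=True):
    f=grab_frame(n); P=cloud(f).reshape(-1,3); m=mm(P.T).T
    f['m']=m.reshape(480,640,3)
    g=regions_of(f,'bottle'); mask=g[0]['pixels'].ravel()&(f['depth'].ravel()>0)
    Q=P[mask]; q=m[mask]
    p,e,nn=bottle_fit(Q,M)
    rad=np.hypot(q[:,0]-p[0]*1e3,q[:,2]-p[1]*1e3)
    b=q[rad>37]
    print(n,'conf',round(g[0]['confidence'],2),'bottle x,z',(p[:2]*1e3).round(1),'yaw',round(p[2],4),'res',round(e*1e3,2),nn,'body y',np.percentile(b[:,1],[1,99]).round(1),'all y',np.percentile(q[:,1],[1,99]).round(1))
    return f
if __name__=='__main__':
    import sys
    f=bot(sys.argv[1]); cv2.imwrite(sys.argv[2],f['img'][:,:,::-1])
E
python3 by.py wrist pics/w3.png
```

```text
wrist conf 0.56 bottle x,z [-92.2  57.6] yaw 0.0008 res 0.4 75972 body y [-60.5  57. ] all y [-60.4  79. ]
```

```bash
python3 -m inch '[{"travel":[5,0,12],"turn":[0,0,0],"grip":0.6},{"travel":[0,0,15],"turn":[0,0,0],"grip":0.6},{"travel":[0,0,14],"turn":[0,0,0],"grip":0.6},{"travel":[0,-8,0],"turn":[0,0,0],"grip":0.6},{"travel":[0,-8,0],"turn":[0,0,0],"grip":0.6},{"travel":[0,-4,0],"turn":[0,0,0],"grip":0.6},{"travel":[0,0,0],"turn":[0,0,0],"grip":0.6}]'
python3 st.py;python3 by.py wrist pics/w4.png
```

```text
clock: 6.58
position: [0.6364, -0.0897, 0.0314]
tool_rot: [0.985, 0.175, 0.0, 0.0]
force: [0.6, -0.2, -0.1]
gripper_width: 0.801
t 6.58 tcp mach mm [-148.3   -2.4   31.4] tool z [ 0.001 -0.    -1.   ] x ang vs 20deg 0.16 F [ 0.62 -0.15 -0.14] grip 0.801 q [ 0.49  0.64 -0.58  1.52  0.38  1.09  0.18]
wrist conf 0.67 bottle x,z [-92.3  57.6] yaw 0.005 res 0.37 129127 body y [-60.6  57.1] all y [-60.5  79. ]
```

View pics/w4.png

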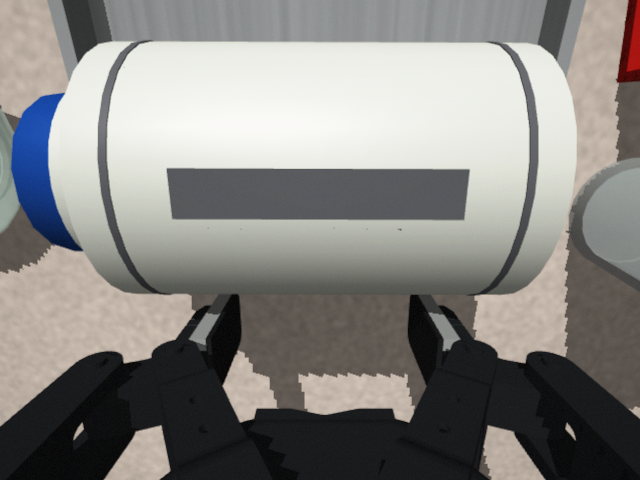

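```bash
python3 -m inch '[{"travel":[0,-2,3],"turn":[0,0,0],"grip":0.6},{"travel":[0,-2,0],"turn":[0,0,0],"grip":0.6},{"travel":[0,-2,0],"turn":[0,0,0],"grip":0.6},{"travel":[0,-2,0],"turn":[0,0,0],"grip":0.6},{"travel":[0,-3,-0.5],"turn":[0,0,0],"grip":0.6},{"travel":[0,-3,-0.5],"turn":[0,0,0],"grip":0.6},{"travel":[0,-3,-0.5],"turn":[0,0,0],"grip":0.6},{"travel":[0,-3,-0.5],"turn":[0,0,0],"grip":0.6},{"travel":[0,-3,-0.5],"turn":[0,0,0],"grip":0.6}]'
python3 st.py;python3 by.py wrist pics/w5.png
```

```text
clock: 7.8
position: [0.6282, -0.0686, 0.0303]
tool_rot: [0.985, 0.175, 0.0, 0.0]
force: [0.5, -0.3, 1.5]
gripper_width: 0.798
t 7.8 tcp mach mm [-125.7   -1.8   30.3] tool z [ 1.e-04 -0.e+00 -1.e+00] x ang vs 20deg 0.11 F [ 0.55 -0.3   1.54] grip 0.798 q [ 0.47  0.63 -0.58  1.55  0.38  1.08  0.15]
wrist conf 0.62 bottle x,z [-75.1  60.3] yaw 0.0072 res 0.37 133505 body y [-60.4  57.1] all y [-60.3  78.9]
```

View pics/w5.png

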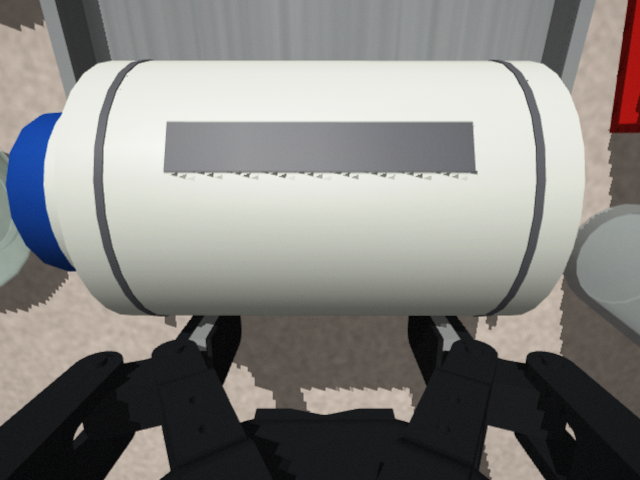

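```bash
python3 -m inch '[{"travel":[0,-3,-0.5],"turn":[0,0,0],"grip":0.6},{"travel":[0,-4,-0.6],"turn":[0,0,0],"grip":0.6},{"travel":[0,-4,-0.6],"turn":[0,0,0],"grip":0.6},{"travel":[0,-4,-0.6],"turn":[0,0,0],"grip":0.6},{"travel":[0,-4,-0.6],"turn":[0,0,0],"grip":0.6},{"travel":[0,-4,-0.6],"turn":[0,0,0],"grip":0.6},{"travel":[0,-4,-0.6],"turn":[0,0,0],"grip":0.6},{"travel":[0,-4,-0.6],"turn":[0,0,0],"grip":0.6},{"travel":[0,-4,-0.6],"turn":[0,0,0],"grip":0.6},{"travel":[0,-4,-0.6],"turn":[0,0,0],"grip":0.6},{"travel":[0,-4,-0.6],"turn":[0,0,0],"grip":0.6},{"travel":[0,-3,-0.5],"turn":[0,0,0],"grip":0.6}]'
python3 st.py;python3 by.py wrist pics/w6.png
```

```text
clock: 9.4
position: [0.6123, -0.0253, 0.0373]
tool_rot: [0.985, 0.175, 0.0, -0.0]
force: [0.3, -1.3, 1.3]
gripper_width: 0.8
t 9.4 tcp mach mm [-79.5  -1.8  37.3] tool z [ 0.e+00  1.e-04 -1.e+00] x ang vs 20deg 0.12 F [ 0.33 -1.31  1.26] grip 0.8 q [ 0.43  0.59 -0.6   1.6   0.36  1.07  0.08]
wrist conf 0.77 bottle x,z [-29.1  67.5] yaw 0.0076 res 0.35 134284 body y [-60.5  57.4] all y [-60.5  79.4]
```

```bash
python3 -m inch '[{"travel":[0,-3,-0.5],"turn":[0,0,0],"grip":0.6},{"travel":[0,-4,-0.6],"turn":[0,0,0],"grip":0.6},{"travel":[0,-4,-0.6],"turn":[0,0,0],"grip":0.6},{"travel":[0,-4,-0.6],"turn":[0,0,0],"grip":0.6},{"travel":[0,-4,-0.6],"turn":[0,0,0],"grip":0.6},{"travel":[0,-4,-0.6],"turn":[0,0,0],"grip":0.6},{"travel":[0,-4,-0.6],"turn":[0,0,0],"grip":0.6},{"travel":[0,-4,-0.6],"turn":[0,0,0],"grip":0.6},{"travel":[0,-4,-0.6],"turn":[0,0,0],"grip":0.6},{"travel":[0,-4,-0.6],"turn":[0,0,0],"grip":0.6},{"travel":[0,-4,-0.6],"turn":[0,0,0],"grip":0.6},{"travel":[0,-4,-0.6],"turn":[0,0,0],"grip":0.6},{"travel":[0,-4,-0.6],"turn":[0,0,0],"grip":0.6},{"travel":[0,-3,-0.5],"turn":[0,0,0],"grip":0.6}]'
python3 st.py;python3 by.py wrist pics/w7.png
```

```text
clock: 11.25
position: [0.5938, 0.0254, 0.0455]
tool_rot: [0.985, 0.175, 0.0, -0.0]
force: [0.7, -1.3, -0.3]
gripper_width: 0.806
t 11.25 tcp mach mm [-25.5  -1.7  45.5] tool z [ 0.e+00  1.e-04 -1.e+00] x ang vs 20deg 0.12 F [ 0.68 -1.27 -0.34] grip 0.806 q [ 0.37  0.54 -0.63  1.65  0.35  1.07 -0.01]
wrist conf 0.75 bottle x,z [24.9 76.1] yaw 0.0076 res 0.35 135301 body y [-60.4  57.4] all y [-60.3  79.2]
```

View pics/w7.png

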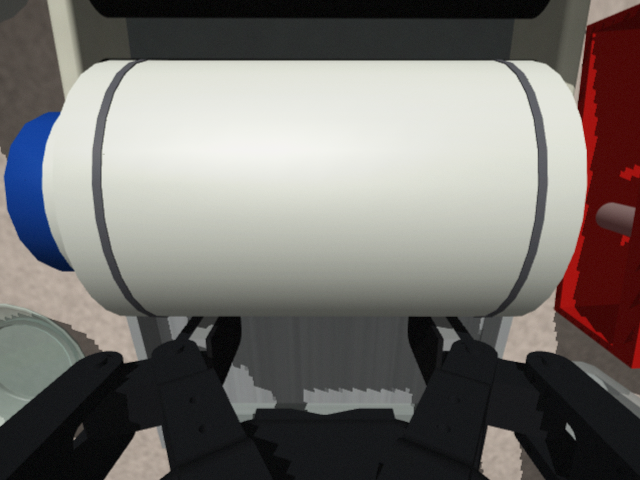

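```bash
python3 -m inch '[{"travel":[0,-3,-0.5],"turn":[0,0,0],"grip":0.6},{"travel":[0,-4,-0.6],"turn":[0,0,0],"grip":0.6},{"travel":[0,-4,-0.6],"turn":[0,0,0],"grip":0.6},{"travel":[0,-4,-0.6],"turn":[0,0,0],"grip":0.6},{"travel":[0,-4,-0.6],"turn":[0,0,0],"grip":0.6},{"travel":[0,-4,-0.6],"turn":[0,0,0],"grip":0.6},{"travel":[0,-3,-0.4],"turn":[0,0,0],"grip":0.6},{"travel":[0,-2,0],"turn":[0,0,0],"grip":0.6},{"travel":[0,-2,0],"turn":[0,0,0],"grip":0.6},{"travel":[0,-1,0],"turn":[0,0,0],"grip":0.6},{"travel":[0,-1,0],"turn":[0,0,0],"grip":0.6}]'
python3 st.py;python3 by.py wrist pics/w8.png
```

```text
clock: 12.72
position: [0.5828, 0.0553, 0.0493]
tool_rot: [0.985, 0.175, -0.0, -0.0]
force: [0.4, -0.6, -0.5]
gripper_width: 0.797
t 12.72 tcp mach mm [ 6.4 -1.5 49.3] tool z [-2.e-04  2.e-04 -1.e+00] x ang vs 20deg 0.11 F [ 0.4  -0.56 -0.46] grip 0.797 q [ 0.34  0.52 -0.64  1.67  0.35  1.06 -0.06]
wrist conf 0.89 bottle x,z [56.8 81. ] yaw 0.0075 res 0.35 138249 body y [-60.3  57.3] all y [-60.2  79. ]
```

```bash
python3 -m inch '[{"travel":[0,-1,0],"turn":[0,0,0],"grip":0.6},{"travel":[0,-1,0],"turn":[0,0,0],"grip":0.6},{"travel":[0,-1,0],"turn":[0,0,0],"grip":0.6},{"travel":[0,-1,0],"turn":[0,0,0],"grip":0.6},{"travel":[0,-1,0],"turn":[0,0,0],"grip":0.6},{"travel":[0,-1,0],"turn":[0,0,0],"grip":0.6},{"travel":[0,-1,0],"turn":[0,0,0],"grip":0.6},{"travel":[0,0,0],"turn":[0,0,0],"grip":0.6},{"travel":[0,0,0],"turn":[0,0,0],"grip":0.6},{"travel":[0,0,0],"turn":[0,0,0],"grip":0.6},{"travel":[0,0,0],"turn":[0,0,0],"grip":0.6}]'
python3 st.py;python3 by.py wrist pics/w9.png
```

```text
clock: 14.2
position: [0.5805, 0.0617, 0.0493]
tool_rot: [0.985, 0.175, 0.0, -0.0]
force: [0.1, -0.3, 0.7]
gripper_width: 0.8
t 14.2 tcp mach mm [13.1 -1.6 49.3] tool z [ 0.e+00  1.e-04 -1.e+00] x ang vs 20deg 0.11 F [ 0.05 -0.33  0.7 ] grip 0.8 q [ 0.33  0.52 -0.64  1.67  0.35  1.06 -0.07]
wrist conf 0.69 bottle x,z [82.5 76.4] yaw 0.0017 res 0.37 138555 body y [-60.   57.6] all y [-59.9  79.3]
```

View pics/w9.png

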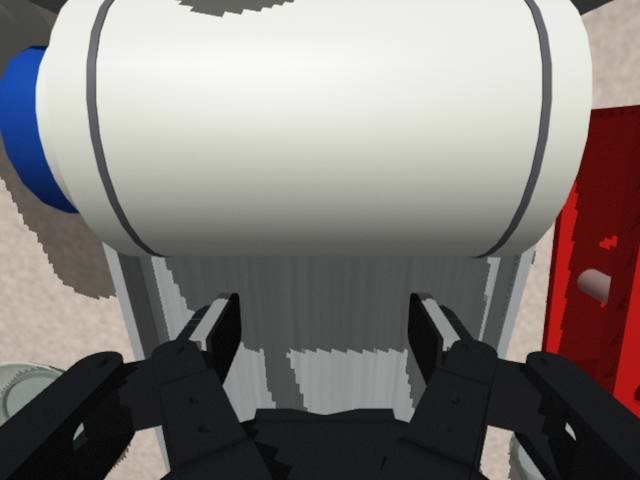

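Seated at x=82.5 mm, z=76.4 mm, square, with a clear gap to the fingers (tips at row 295, bottle edge at row 255). I'll back off and rise clear.

```bash
python3 -m inch '[{"travel":[0,8,-2],"turn":[0,0,0],"grip":0.6},{"travel":[0,20,-5],"turn":[0,0,0],"grip":0.6},{"travel":[0,30,-10],"turn":[0,0,0],"grip":0.6},{"travel":[0,30,-20],"turn":[0,0,0],"grip":0.6},{"travel":[0,20,-30],"turn":[0,0,0],"grip":0.6},{"travel":[0,10,-40],"turn":[0,0,0],"grip":0.6},{"travel":[0,0,-30],"turn":[0,0,0],"grip":0.6},{"travel":[0,0,-10],"turn":[0,0,0],"grip":0.6},{"travel":[0,0,0],"turn":[0,0,0],"grip":0.6},{"travel":[0,0,0],"turn":[0,0,0],"grip":0.6}]'
python3 st.py;python3 by.py wrist pics/w10.png; python3 by.py scene pics/s10.png
```

```text
clock: 15.55
position: [0.6203, -0.0494, 0.1947]
tool_rot: [0.985, 0.175, -0.001, -0.0]
force: [-0.3, 0.3, 0.0]
gripper_width: 0.803
t 15.55 tcp mach mm [-104.9   -1.   194.7] tool z [-2.4e-03  1.0e-04 -1.0e+00] x ang vs 20deg 0.1 F [-0.31  0.26  0.01] grip 0.803 q [ 0.48  0.47 -0.64  1.39  0.28  1.37  0.19]
wrist conf 0.78 bottle x,z [82.3 76.1] yaw -0.0003 res 0.25 2631 body y [-59.9  56.8] all y [-59.9  56.8]
scene conf 0.84 bottle x,z [90.7 75.9] yaw -0.245 res 1.9 293 body y [-59.6  86.9] all y [-59.9  84.3]
```

View pics/w10.png

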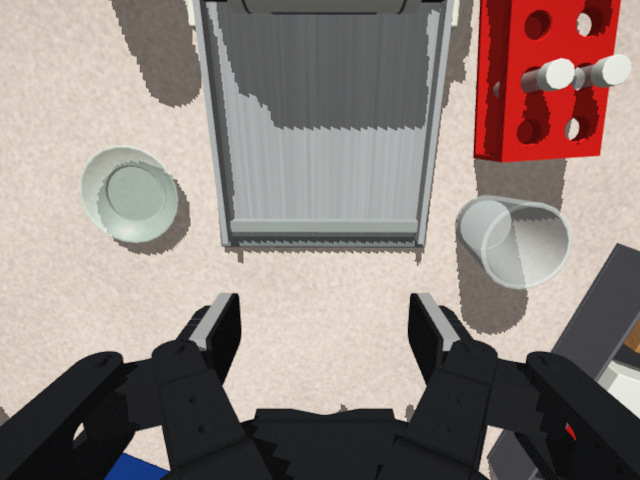

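View pics/s10.png

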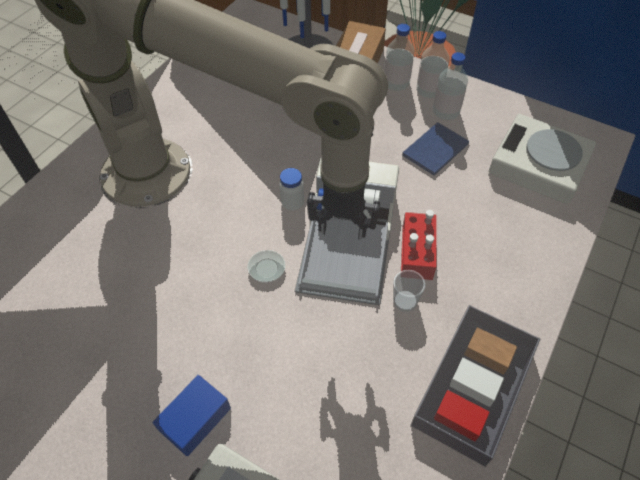

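```bash
python3 -c "
from station import *
print(close_job())"
```

```text
the job is handed in; nothing more can be done
None
```

The bottle is in the seat between the two rollers. I pushed it up the ramp with both fingertips, slowly and in small steps. It dropped in by itself once it passed the front roller. I then backed the gripper off and raised it clear before handing in at about 15.6 s.

**Bottle position:** the last wrist-camera fit put it at x = 82.3 mm, z = 76.1 mm, about 2 mm off the middle across the machine. It was square to within 0.001 rad.

**Forces:** wrist-force readings between push segments stayed around 2 N or less and were near zero after backing off. Bottle speed was not measured directly. The fingers pushed it at no more than about 35 mm/s before the drop.

**Other things on the bench:** in the last pictures the things in view stood where they were at the start. I checked this by eye only. The vial was hidden and the tip box only partly in view.

**Two readings that disagreed:**
- Both the wrist and scene cameras showed the fingertips about 17 mm above the reported TCP, not 14 mm ahead of it as `tip_extent` says. I set the push height from the cameras, and contact came where they predicted.
- The last scene-camera fit gave x = 90.7 mm and 0.245 rad askew. The gripper hid most of the bottle from that camera, leaving only 293 points, so I disregarded it in favour of the wrist fit.

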